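Mirror the supplies rack on the repair bench

ROBOT

A 6-joint arm with a two-finger parallel gripper is mounted at the origin on the work surface. World frame = base frame: x ahead of the robot, y to its left, z up, the work surface at z = 0. Lengths are in mm, angles in rad, forces in N, time in s.
With the tool pointing down it reaches from about 350 to 975 mm from the base axis. Payload 7.1 kg.
Tool frame: the origin (TCP) lies on the centre line of the jaws, within the pads' length; the fingertips stand 14 mm ahead of it and the grasp point (between the pads) lies 5 mm behind it; z points along the fingers, y is the line along which they close (so a half turn about z gives the same grasp; the last joint's range is limited). The gripper opens to 88 mm and grips with 3 to 60 N. Pads are 20 mm wide; open, the fingers measure 115 mm over their backs; the gripper's body (75 mm by 178 mm) begins 61 mm behind the grasp point.
Start: joints at [1.316, 0.423, 1.63, -0, 1.089, -0.019], TCP at [145.982, 607.696, 236.675] pointing down, gripper open.
Joint ranges: [-3, 3], [-0.9, 2.11], [0.09, 2.58], [-1.31, 4.45], [0.11, 2.69], [-2.54, 2.54]. Speed limits (rad/s): [2.39, 2.39, 3.01, 3.14, 3.14, 3.14].

INTERFACE

Orientations are given as a unit quaternion [x, y, z, w].
In Python, from cell import status, viewer, ctrl gives the robot as it stands.
- The arm moves only by the tool jog_arm, never from a script. Its argument "deltas" is one flat list of numbers, 7 for each row, row after row: the turn, a rotation vector about the tool's x, y, z each as a share of pi rad, from -1 to 1, then the shift along the tool's x, y, z each as a share of 20 cm, from -1 to 1, then the opening, from 0 (shut) to 1 (fully open). In form: [wx, wy, wz, dx, dy, dz, gripper, wx, wy, wz, dx, dy, dz, gripper, ...]. A call has 1 to 20 rows; each row is the pose to reach, as a shift and turn from the pose commanded when the call began, along the tool's axes at that moment, turning the shorter way round; what a row does not reach only later rows make up. A row lasts 1/8 s, in which the tool goes at most 62.5 mm and 10.7 degrees, less where a joint would pass 70% of its speed; a pose out of reach is approached as far as the arm can. A call with a number of a shift or a turn outside -1 to 1 is refused whole. A call with a gripper value outside its range is refused whole. The fingers move at their own pace and stop on an object; "grip_force" is the grip in N (left out, the last holds). Time passes only in rows, so rows that repeat a pose let the fingers close. It gives the time, the measured TCP pose, the force, the opening and the grip force at its end, in the units of the state.
- status.sense(): the state, without advancing time (a new reading comes with each control period).
- viewer.get_image(name): name is "side" or "top" or "wrist"; returns (picture, depth): 420x560x3 uint8, red, green, blue; 420x560 float32, mm along the optical axis (not along the pixel's ray), 0 where there is no reading.
- viewer.camera_info(name): a dict with "fx", "fy", "cx", "cy" (pixels), "R" (3x3) and "t" (3): a world point X has camera coordinates R X + t; the wrist camera has in their place "mount" (4x4, takes a point from camera to tool coordinates, whose origin is the TCP and whose axes are the flange's). Camera axes: x right, y down, z forward; pixel columns grow to the right and rows downward; lengths in mm; the calibration is good to about 2 mm. A picture is of the moment at which its call begins: read the wrist's pose just before it. camera_info takes no time and is no camera call.
- ctrl.finish_job(): hands the job in; it is judged then, once.
The state is a dict: "t": time; "qpos": joint angles; "joint_velocities": joint speeds; "joint_torque": joint torques, N m; "eef_pos": TCP position; "tool_rot": TCP orientation; "ft_force": force on the tool from outside, world axes, zero at the start; "wrist_torque": the same for the moment, N m; "gripper_width": finger opening in mm; "finger_force": force on a finger pad.
Only numpy, scipy, OpenCV 4.12 (cv2) and the standard library are available. Lean on these libraries where they do the work, as an engineer would, in place of code of your own. Each camera call takes 0.05 s, during which the arm holds its last target. There are 200 camera calls.

TASK

A colleague who works with the other hand takes over the repair bench: move the four containers from the wooden rack to the empty green rack beside it, one to a bay, in mirrored order - the one nearest the gap between the two racks must again be nearest the gap, the next one next, and the outermost outermost. Stand each on the floor of its bay, keep them upright all the way, and leave the wheel, the screwdriver and the solder reel where they are.

Things in the scene. Friction and masses are not known exactly. Their poses are not given: they have to be found in the camera images.
- old_rack: Wooden (plywood) rack; holds the four containers, one near the middle of each bay, in any order. 72 x 269 x 22 mm, fixed, four bays in a row along its y; walls 5 mm thick, bay floor 5 mm above the bench, bays 62 (x) by 61 (y) mm inside, centred at x = 0, y = -99, -33, +33, +99 mm. Origin: centre of its underside; z up. May be the left or the right of the two racks.
- new_rack: Green rack, empty, end to end with the wooden one, gap about 40 mm, nearly in line. 72 x 269 x 22 mm, fixed, four bays in a row along its y; walls 5 mm thick, bay floor 5 mm above the bench, bays 62 (x) by 61 (y) mm inside, centred at x = 0, y = -99, -33, +33, +99 mm. Origin: centre of its underside; z up. Its axes point nearly as the wooden rack's: x away from the robot, y to the robot's left.
- can: Blue spray can with a steel band and a narrow white nozzle; diameter 36 mm, straight sides from 2 to 78 mm above its underside, 96 mm high in all, 100 to 200 g. Origin: centre of its underside; z up its axis. Upright round, so its yaw does not matter. 
- bottle: Orange bottle with a narrow yellow cap; diameter 40 mm, straight sides from 3 to 66 mm above its underside, 95 mm high in all, 80 to 170 g. Origin: centre of its underside; z up its axis. Upright round, so its yaw does not matter. 
- jar: Red jar with a wide black cap; diameter 44 mm, straight sides to 56 mm above its underside, cap of diameter 43 mm to 70 mm, 110 to 230 g. Origin: centre of its underside; z up its axis. Upright round, so its yaw does not matter. 
- tub: White tub with a yellow band round it and a white lid; diameter 42 mm, straight sides to 54 mm above its underside, lid of diameter 43 mm to 64 mm, 75 to 155 g. Origin: centre of its underside; z up its axis. Upright round, so its yaw does not matter. 
- wheel: Bystander: yellow skate wheel with a grey hub lying flat behind the green rack; diameter 70 mm, 24 mm high, loose. Origin: centre of its underside.
- screwdriver: Bystander: screwdriver with a red handle, 170 mm long and under 35 mm high, lying loose behind the wooden rack, roughly parallel to it. Origin: middle of its length, on the bench.
- reel: Bystander: small reel of solder, blue flanges, standing flat in front of the green rack; diameter 54 mm, 30 mm high, loose. Origin: centre of its underside.

How it is judged (in metres and radians):
At the end, for the whole second after the job is handed in: All four containers stand on the floor of the green rack (within 6 mm), one to a bay, within 20 mm of its centre line, upright within 0.12 rad, released and at rest, in mirrored order: the one that was nearest the gap is again nearest it, and so on outward (x of can in the frame of new_rack between -0.02 and 0.02 m and y of can in the frame of new_rack between -0.13 and 0.13 m and z of can in the frame of new_rack between 0 and 0.011 m and angle between each of can, bottle, jar, tub's own z axis and vertical below 0.12 rad and linear speed of each of can, bottle, jar, tub below 0.02 m/s and contact force between each of can, bottle, jar, tub and the fingers below 0.2 N and x of bottle in the frame of new_rack between -0.02 and 0.02 m and y of bottle in the frame of new_rack between -0.13 and 0.13 m and z of bottle in the frame of new_rack between 0 and 0.011 m and x of jar in the frame of new_rack between -0.02 and 0.02 m and y of jar in the frame of new_rack between -0.13 and 0.13 m and z of jar in the frame of new_rack between 0 and 0.011 m and x of tub in the frame of new_rack between -0.02 and 0.02 m and y of tub in the frame of new_rack between -0.13 and 0.13 m and z of tub in the frame of new_rack between 0 and 0.011 m and (distance of can from where it was at the start of the episode between 0.08 and 0.144 m or distance of bottle from where it was at the start of the episode between 0.08 and 0.144 m or distance of jar from where it was at the start of the episode between 0.08 and 0.144 m or distance of tub from where it was at the start of the episode between 0.08 and 0.144 m) and (distance of can from where it was at the start of the episode between 0.212 and 0.276 m or distance of bottle from where it was at the start of the episode between 0.212 and 0.276 m or distance of jar from where it was at the start of the episode between 0.212 and 0.276 m or distance of tub from where it was at the start of the episode between 0.212 and 0.276 m) and (distance of can from where it was at the start of the episode between 0.344 and 0.408 m or distance of bottle from where it was at the start of the episode between 0.344 and 0.408 m or distance of jar from where it was at the start of the episode between 0.344 and 0.408 m or distance of tub from where it was at the start of the episode between 0.344 and 0.408 m) and (distance of can from where it was at the start of the episode between 0.476 and 0.54 m or distance of bottle from where it was at the start of the episode between 0.476 and 0.54 m or distance of jar from where it was at the start of the episode between 0.476 and 0.54 m or distance of tub from where it was at the start of the episode between 0.476 and 0.54 m)); the robot touches nothing.
It fails at once if a container was tipped by more than 0.7 rad (angle between any of can, bottle, jar, tub's own z axis and vertical above 0.7 rad).
It fails at once if the wheel was moved by more than 20 mm (distance of wheel from where it was at the start of the episode above 0.02 m).
It fails at once if the screwdriver was moved by more than 20 mm (distance of screwdriver from where it was at the start of the episode above 0.02 m).
It fails at once if the solder reel was moved by more than 20 mm (distance of reel from where it was at the start of the episode above 0.02 m).
It also fails if it takes over 114 s, if anything falls off the work surface, if the arm or the gripper's body presses on something with over 40 N, if the wrist force passes 120 N, or if a joint passes its speed limit or range.

## Working session

There is one attempt and no reset: what is moved stays moved. The work goes in short steps, Python scripts to look and compute and a tool call to move; the robot and the scene stay as the last step left them, time stands still between calls to the robot, and variables do not carry over. Pictures are saved under pics/ and viewed, at most 14 in all, crops included, and the job is handed in when it is done.

Besides the shell and the picture viewer there is one more tool, called as name(argument=value, ...), one argument or row to a line, values as JSON. jog_arm: Moves the arm, as the interface text tells. Shift numbers are shares of 20 cm and turn numbers shares of pi rad, none past 1 either way. Its arguments: {"type":"object","properties":{"deltas":{"type":"array"},"grip_force":{"type":"number"}},"required":["deltas"]}

```bash
mkdir -p pics; python3 - <<'E'
from cell import status, viewer, ctrl
import cv2,numpy as np
s=status.sense()
print({k:np.round(v,3).tolist() for k,v in s.items()})
ims=[]
for n in("top","side"):
    im,d=viewer.get_image(n); cv2.imwrite(f"pics/{n}0.png",im[:,:,::-1]); np.savez(f"{n}0.npz",im=im,d=d)
    c=viewer.camera_info(n); print(n,{k:np.round(v,3).tolist() for k,v in c.items()})
print(viewer.camera_info("wrist"))
E
```

```text
{'t': 0.0, 'qpos': [1.316, 0.424, 1.631, -0.0, 1.089, -0.019], 'joint_velocities': [0.0, 0.001, 0.0, 0.001, -0.0, 0.0], 'joint_torque': [-0.002, -54.461, -27.367, 0.064, 0.023, -0.0], 'eef_pos': [145.857, 607.211, 235.919], 'tool_rot': [0.118, 0.993, -0.001, -0.0], 'ft_force': [-0.631, 0.052, 0.581], 'wrist_torque': [-0.013, 0.012, 0.004], 'finger_force': 0.0, 'gripper_width': 87.638}
top {'fx': 466.169, 'fy': 466.169, 'cx': 278.418, 'cy': 209.651, 'R': [[0.003, -1.0, -0.002], [-0.986, -0.003, -0.165], [0.165, 0.003, -0.986]], 't': [14.51, 561.801, 853.754]}
side {'fx': 409.169, 'fy': 409.169, 'cx': 270.514, 'cy': 212.807, 'R': [[-0.993, -0.119, 0.016], [-0.089, 0.636, -0.767], [0.081, -0.763, -0.642]], 't': [536.536, 81.407, 878.228]}
{'fx': 307.32874406775426, 'fy': 307.32874406775426, 'cx': 280.25865647861417, 'cy': 204.5151689323862, 'mount': array([[ 8.58544204e-04, -9.58424308e-01, -2.85345596e-01,
         7.82103765e+01],
       [ 9.99999543e-01,  7.02550136e-04,  6.49046931e-04,
        -1.11028274e+00],
       [-4.21592768e-04, -2.85346023e-01,  9.58424472e-01,
        -1.48011419e+02],
       [ 0.00000000e+00,  0.00000000e+00,  0.00000000e+00,
         1.00000000e+00]])}
```

View pics/top0.png

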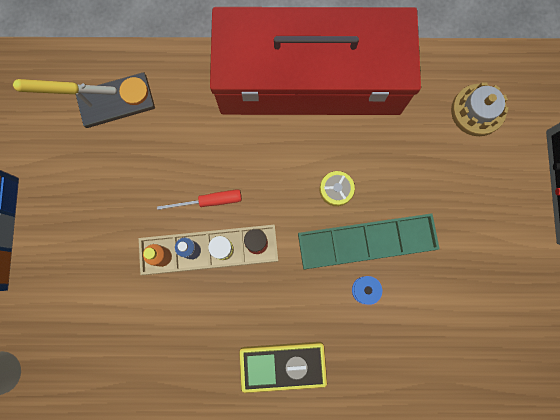

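View pics/side0.png

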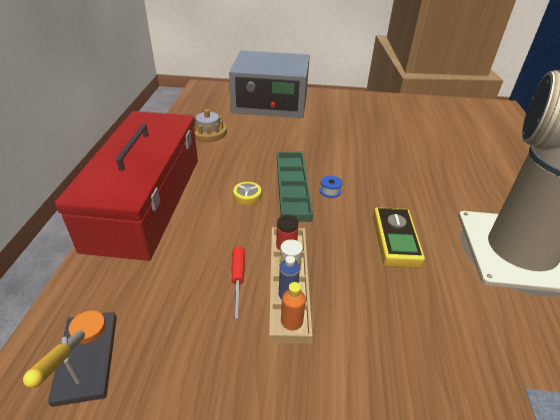

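The top view shows the wooden rack on the left (px 139–278, 226–274) and the green rack on the right (px 298–438, 215–269). From the gap outward the containers are jar (256,241), tub (220,247), can (186,248) and bottle (153,255). The wheel is at (337,188), the reel at (367,290) and the screwdriver at about (200,200). The side view shows the same order.

```bash
cat > h.py <<'E'
import cv2,numpy as np
from cell import viewer
def ray(n,uv,z):
    c=viewer.camera_info(n);R=np.array(c["R"]);t=np.array(c["t"]).ravel()
    uv=np.atleast_2d(uv).astype(float)
    d=np.c_[(uv[:,0]-c["cx"])/c["fx"],(uv[:,1]-c["cy"])/c["fy"],np.ones(len(uv))]@R
    C=-R.T@t
    return C+d*((np.reshape(z,(-1,1))-C[2])/d[:,2:])
def cloud(n,d):
    c=viewer.camera_info(n);R=np.array(c["R"]);t=np.array(c["t"]).ravel()
    v,u=np.mgrid[:d.shape[0],:d.shape[1]]
    P=np.stack([(u-c["cx"])/c["fx"]*d,(v-c["cy"])/c["fy"]*d,d],-1)
    return (P-t)@R
def big(m,k=1):
    cs=sorted(cv2.findContours(m.astype(np.uint8),0,2)[0],key=cv2.contourArea)[::-1]
    return cs[:k]
E
python3 - <<'E'
from h import *
f=np.load("top0.npz");im,d=f["im"],f["d"]
P=cloud("top",d);hsv=cv2.cvtColor(im,cv2.COLOR_RGB2HSV)
H,S,V=[hsv[...,i].astype(int) for i in range(3)]
win=lambda x0,x1,y0,y1:(np.indices(H.shape)[1]>=x0)&(np.indices(H.shape)[1]<=x1)&(np.indices(H.shape)[0]>=y0)&(np.indices(H.shape)[0]<=y1)
for n,w in(("new",win(285,450,205,285)),("old",win(130,285,215,285))):
    m=w&((H>60)&(H<95)&(S>60) if n=="new" else (P[...,2]>12)&(d>0))
    if n=="old": # rim points by depth
        m&=P[...,2]<30
    m=cv2.morphologyEx(m.astype(np.uint8),cv2.MORPH_CLOSE,np.ones((7,7)))
    c=cv2.convexHull(np.vstack(big(m,1)))
    W=ray("top",c[:,0],22)[:,:2].astype(np.float32)
    print(n,cv2.minAreaRect(W))
for n,(u,v),h in(("jar",(256,241),75),("tub",(220,247),69),("can",(182,246),101),("bottle",(151,253),100)):
    w=win(u-22,u+22,v-22,v+22)&(abs(P[...,2]-h)<6)
    c=max(big(w),key=cv2.contourArea)
    M=cv2.moments(c);uv=(M["m10"]/M["m00"],M["m01"]/M["m00"])
    # depth column extents
    print(n,uv,M["m00"],np.round(ray("top",uv,h),1),"medz",np.median(P[...,2][w]), "size",cv2.minEnclosingCircle(ray("top",c[:,0],h)[:,:2].astype(np.float32)))
for n,m,h in(("wheel",win(310,365,165,210)&(P[...,2]>8),24),("reel",win(345,390,270,310)&(P[...,2]>8),30),("driver",win(150,245,185,212)&(P[...,2]>4),15)):
    c=big(m)[0]; W=ray("top",c[:,0],h);print(n,W.min(0).round(),W.max(0).round(),P[...,2][m].max())
E
```

```text
new ((504.4835205078125, -159.69615173339844), (71.55642700195312, 268.50701904296875), 8.492618560791016)
old ((486.97259521484375, 154.60415649414062), (72.5468521118164, 268.9820861816406), 5.936463356018066)
jar (254.9903381642512, 239.5467720685112) 379.5 [[500.8  59.4  75. ]] medz 74.62851345574089 size ((500.680908203125, 59.45660400390625), 21.421560287475586)
tub (219.38713910761155, 246.83158355205597) 381.0 [[487.6 125.7  69. ]] medz 68.72400843298173 size ((487.8992919921875, 125.5301513671875), 21.572851181030273)
can (182.46875, 245.87760416666666) 64.0 [[486.4 187.8 101. ]] medz 100.85675465484545 size ((486.21160888671875, 187.68148803710938), 8.936110496520996)
bottle (149.45045045045043, 252.9315315315315) 92.5 [[473.6 246.6 100. ]] medz 99.72445681234737 size ((473.9115295410156, 246.51611328125), 10.76939582824707)
wheel [ 575. -135.   24.] [645. -66.  24.] 934.7569758035177
reel [ 383. -181.   30.] [ 436. -129.   30.] 934.7569758035177
driver [570.  92.  15.] [609. 260.  15.] 934.7569758035177
```

jog_arm(
  deltas=[0,0,0.425,-1,-1,0,1,0,0,0.425,-1,-1,0,1,0,0,0.425,-1,-1,0,1,0,0,0.425,-1,-1,0,1,0,0,0.425,-1,-1,0,1,0,0,0.425,-1,-1,0,1,0,0,0.425,-1,-1,0,1,0,0,0.425,-1,-1,0,1,0,0,0.425,-1,-1,0,1],
  grip_force=25,
)

```text
t: 1.23
eef_pos: [293.6, 366.5, 236.5]
tool_rot: [0.706, 0.708, -0.0, 0.0]
ft_force: [0.2, 0.5, -0.5]
gripper_width: 88.0
finger_force: 0.0
```

jog_arm(
  deltas=[0,0,0,-1,1,0,1,0,0,0,-1,1,0,1,0,0,0,-1,1,0,1,0,0,0,-1,1,0,1,0,0,0,-1,1,0,1,0,0,0,-1,1,0,1],
)

```text
t: 1.98
eef_pos: [494.9, 165.2, 236.5]
tool_rot: [0.707, 0.707, 0.0, 0.0]
ft_force: [-0.6, -0.7, 0.6]
gripper_width: 88.0
finger_force: 0.0
```

```bash
python3 -c "
from cell import status
s=status.sense();print(s['eef_pos'],s['tool_rot'])"
```

```text
[494.9140515  165.17156917 236.46954072] [7.07435577e-01 7.06777830e-01 1.71747688e-05 5.46415644e-05]
```

jog_arm(
  deltas=[0,0,0,-0.53,0.03,0,1,0,0,0,-0.53,0.03,0.3,1,0,0,0,-0.53,0.03,0.5,1,0,0,0,-0.53,0.03,0.7,1,0,0,0,-0.53,0.03,0.85,1,0,0,0,-0.53,0.03,0.965,1,0,0,0,-0.53,0.03,0.965,1,0,0,0,-0.53,0.03,0.965,0,0,0,0,-0.53,0.03,0.965,0,0,0,0,-0.53,0.03,0.965,0,0,0,0,-0.53,0.03,0.965,0,0,0,0,-0.53,0.03,0.965,0,0,0,0,-0.53,0.03,0.965,0],
)

```text
t: 3.6
eef_pos: [499.9, 60.4, 43.9]
tool_rot: [0.707, 0.707, 0.0, 0.0]
ft_force: [-0.8, -0.1, 4.7]
gripper_width: 43.6
finger_force: 25.0
```

jog_arm(
  deltas=[0,0,0,0,0,-0.1,0,0,0,0,0,0,-0.25,0,0,0,0,0,0,-0.4,0,0,0,0,-0.1,-0.01,-0.4,0,0,0,0,-0.3,-0.025,-0.4,0,0,0,0,-0.5,-0.04,-0.4,0,0,0,0,-0.605,-0.05,-0.4,0,0,0,0,-0.605,-0.05,-0.4,0,0,0,0,-0.605,-0.05,-0.25,0,0,0,0,-0.605,-0.05,-0.1,0,0,0,0,-0.605,-0.05,-0.04,0,0,0,0,-0.605,-0.05,-0.005,0,0,0,0,-0.605,-0.05,-0.005,0],
)

```text
t: 5.22
eef_pos: [489.9, -60.3, 44.8]
tool_rot: [0.707, 0.707, 0.0, 0.0]
ft_force: [-0.2, 1.0, -1.8]
gripper_width: 43.1
finger_force: 25.0
```

jog_arm(
  deltas=[0,0,0,0,0,0,1,0,0,0,0,0,0,1,0,0,0,0,0,0,1,0,0,0,0,0,0,1,0,0,0,0,0,-0.1,1,0,0,0,0,0,-0.3,1,0,0,0,0,0,-0.6,1,0,0,0,0.2,0,-0.6,1,0,0,0,0.5,-0.01,-0.6,1,0,0,0,0.8,-0.01,-0.6,1,0,0,0,0.93,-0.01,-0.6,1,0,0,0,0.93,-0.01,-0.6,1],
)

```text
t: 6.72
eef_pos: [487.5, 127.0, 164.7]
tool_rot: [0.706, 0.708, 0.0, 0.0]
ft_force: [-0.7, -1.2, -0.4]
gripper_width: 87.8
finger_force: 0.0
```

```bash
python3 - <<'E'
from cell import status, viewer, ctrl
import cv2
im,d=viewer.get_image("side"); cv2.imwrite("pics/side1.png",im[:,:,::-1])
E
```

```text
(no output)
```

View pics/side1.png

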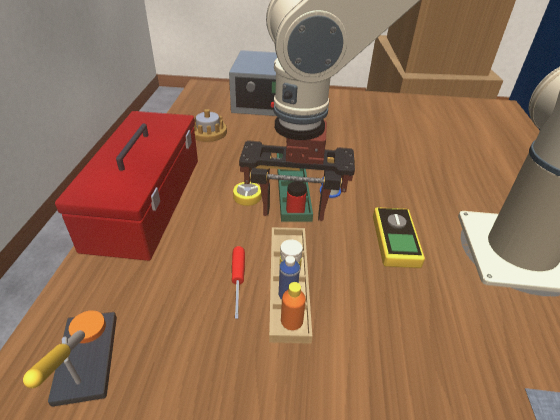

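The side view shows the jar upright in the green bay next to the gap (px 297,198). The open gripper is above the tub, and the remaining containers haven't moved.

jog_arm(
  deltas=[0,0,0,-0.005,0,0.15,1,0,0,0,-0.005,0,0.35,1,0,0,0,-0.005,0,0.5,1,0,0,0,-0.005,0,0.605,1,0,0,0,-0.005,0,0.605,1,0,0,0,-0.005,0,0.605,0,0,0,0,-0.005,0,0.605,0,0,0,0,-0.005,0,0.605,0,0,0,0,-0.005,0,0.605,0,0,0,0,-0.005,0,0.605,0,0,0,0,-0.005,0,0.605,0],
)

```text
t: 8.15
eef_pos: [487.7, 124.5, 43.9]
tool_rot: [0.707, 0.707, 0.0, 0.0]
ft_force: [-1.4, -0.1, 3.6]
gripper_width: 42.3
finger_force: 25.0
```

jog_arm(
  deltas=[0,0,0,0,0,-0.1,0,0,0,0,0,0,-0.25,0,0,0,0,0,0,-0.4,0,0,0,0,0,0,-0.55,0,0,0,0,-0.1,0.01,-0.55,0,0,0,0,-0.3,0.02,-0.55,0,0,0,0,-0.55,0.03,-0.55,0,0,0,0,-0.8,0.05,-0.55,0,0,0,0,-1,0.06,-0.55,0,0,0,0,-1,0.06,-0.55,0],
)

```text
t: 9.4
eef_pos: [499.6, -77.7, 153.5]
tool_rot: [0.708, 0.706, -0.0, 0.0]
ft_force: [0.4, -0.4, -1.3]
gripper_width: 42.4
finger_force: 25.0
```

jog_arm(
  deltas=[0,0,0,-0.2,0,0,0,0,0,0,-0.265,0,0,0,0,0,0,-0.265,0,0,0,0,0,0,-0.265,0,0.15,0,0,0,0,-0.265,0,0.3,0,0,0,0,-0.265,0,0.45,0,0,0,0,-0.265,0,0.51,0,0,0,0,-0.265,0,0.545,0,0,0,0,-0.265,0,0.545,0],
)

```text
t: 10.52
eef_pos: [499.9, -128.2, 44.9]
tool_rot: [0.707, 0.707, 0.0, 0.0]
ft_force: [-0.0, -0.4, -1.3]
gripper_width: 42.5
finger_force: 25.0
```

jog_arm(
  deltas=[0,0,0,0,0,0,1,0,0,0,0,0,0,1,0,0,0,0,0,0,1,0,0,0,0,0,0,1,0,0,0,0,0,-0.1,1,0,0,0,0,0,-0.3,1,0,0,0,0,0,-0.6,1,0,0,0,0.2,0,-0.6,1,0,0,0,0.5,-0.03,-0.6,1,0,0,0,0.8,-0.06,-0.6,1,0,0,0,1,-0.065,-0.6,1,0,0,0,1,-0.065,-0.6,1],
)

```text
t: 12.02
eef_pos: [486.5, 73.6, 164.8]
tool_rot: [0.706, 0.708, 0.0, 0.0]
ft_force: [-0.3, -0.4, 0.2]
gripper_width: 88.0
finger_force: 0.0
```

jog_arm(
  deltas=[0,0,0,0.3,0,0,1,0,0,0,0.58,0,0,1,0,0,0,0.58,0,0,1,0,0,0,0.58,0,0,1],
)

```text
t: 12.52
eef_pos: [486.5, 186.5, 164.5]
tool_rot: [0.707, 0.707, -0.0, 0.0]
ft_force: [-1.0, -0.6, 0.1]
gripper_width: 88.0
finger_force: 0.0
```

```bash
python3 - <<'E'
from cell import status, viewer, ctrl
import cv2
im,d=viewer.get_image("side"); cv2.imwrite("pics/side2.png",im[:,:,::-1]);print(status.sense()["eef_pos"])
E
```

```text
[486.54806849 186.05385319 164.46452646]
```

View pics/side2.png

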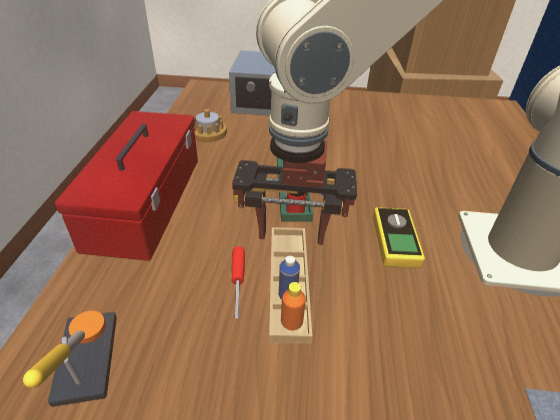

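The can (289,275) and bottle (292,307) are still in place. The gripper hides the green rack, and it is above the can.

jog_arm(
  deltas=[0,0,0,0.008,0,0.15,1,0,0,0,0.008,0,0.35,1,0,0,0,0.008,0,0.5,1,0,0,0,0.008,0,0.55,1,0,0,0,0.008,0,0.55,1,0,0,0,0.008,0,0.55,0,0,0,0,0.008,0,0.55,0,0,0,0,0.008,0,0.55,0,0,0,0,0.008,0,0.55,0,0,0,0,0.008,0,0.55,0,0,0,0,0.008,0,0.55,0,0,0,0,0.008,0,0.55,0],
)

```text
t: 14.08
eef_pos: [486.6, 189.1, 54.7]
tool_rot: [0.707, 0.707, -0.0, -0.0]
ft_force: [-0.2, 0.5, 2.7]
gripper_width: 35.8
finger_force: 25.0
```

jog_arm(
  deltas=[0,0,0,0,0,-0.1,0,0,0,0,0,0,-0.25,0,0,0,0,0,0,-0.4,0,0,0,0,0,0,-0.55,0,0,0,0,-0.1,0.01,-0.55,0,0,0,0,-0.3,0.02,-0.55,0,0,0,0,-0.55,0.03,-0.55,0,0,0,0,-0.8,0.05,-0.55,0,0,0,0,-1,0.06,-0.55,0,0,0,0,-1,0.06,-0.55,0],
)

```text
t: 15.32
eef_pos: [498.5, -13.0, 164.4]
tool_rot: [0.708, 0.706, -0.0, -0.0]
ft_force: [-0.7, 0.9, -1.9]
gripper_width: 35.2
finger_force: 25.0
```

jog_arm(
  deltas=[0,0,0,-0.2,0.02,0,0,0,0,0,-0.45,0.03,0,0,0,0,0,-0.7,0.05,0,0,0,0,0,-0.9,0.055,0,0,0,0,0,-0.9,0.055,0,0,0,0,0,-0.9,0.055,0,0],
)

```text
t: 16.08
eef_pos: [509.3, -189.7, 164.2]
tool_rot: [0.707, 0.707, -0.0, -0.001]
ft_force: [-0.6, -0.0, -2.0]
gripper_width: 35.9
finger_force: 25.0
```

jog_arm(
  deltas=[0,0,0,0,0,0.15,0,0,0,0,0,0,0.3,0,0,0,0,0,0,0.45,0,0,0,0,0,0,0.51,0,0,0,0,0,0,0.545,0,0,0,0,0,0,0.545,0],
)

```text
t: 16.82
eef_pos: [509.9, -190.6, 56.0]
tool_rot: [0.707, 0.707, 0.0, 0.0]
ft_force: [0.2, 0.3, -2.0]
gripper_width: 35.5
finger_force: 25.0
```

jog_arm(
  deltas=[0,0,0,0,0,0.003,0,0,0,0,0,0,0.003,1,0,0,0,0,0,0,1,0,0,0,0,0,0,1,0,0,0,0,0,0,1,0,0,0,0,0,-0.1,1,0,0,0,0,0,-0.3,1,0,0,0,0,0,-0.55,1,0,0,0,0.2,0,-0.55,1,0,0,0,0.5,-0.03,-0.55,1,0,0,0,0.8,-0.06,-0.55,1,0,0,0,1,-0.09,-0.55,1,0,0,0,1,-0.09,-0.55,1],
)

```text
t: 18.45
eef_pos: [491.0, 11.2, 165.7]
tool_rot: [0.706, 0.708, -0.0, -0.0]
ft_force: [-0.1, 0.1, -0.0]
gripper_width: 87.7
finger_force: 0.0
```

jog_arm(
  deltas=[0,0,0,0.3,-0.03,0,1,0,0,0,0.6,-0.06,0,1,0,0,0,0.9,-0.09,0,1,0,0,0,1,-0.09,0,1,0,0,0,1,-0.09,0,1],
)

```text
t: 19.08
eef_pos: [474.1, 209.1, 165.6]
tool_rot: [0.707, 0.708, -0.0, 0.0]
ft_force: [-0.3, 0.3, -0.0]
gripper_width: 88.1
finger_force: 0.0
```

```bash
python3 - <<'E'
from cell import status, viewer, ctrl
import cv2
im,d=viewer.get_image("top"); cv2.imwrite("pics/top3.png",im[:,:,::-1]);print(status.sense()["eef_pos"])
E
```

```text
[473.87056157 208.18211021 165.4727983 ]
```

View pics/top3.png

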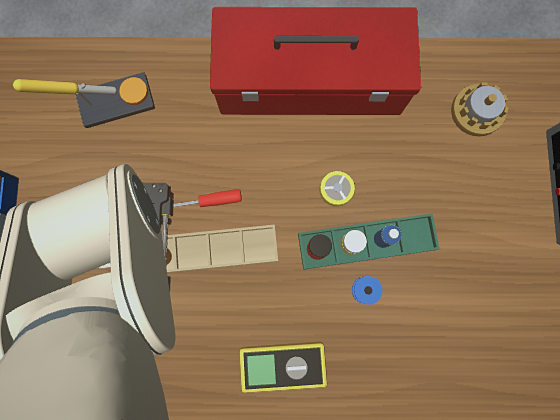

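The top view shows the jar (319,246), tub (354,242) and can (389,237) upright in the three green bays nearest the gap. The outer bay is empty, and the wheel, reel and screwdriver haven't moved.

jog_arm(
  deltas=[0,0,0,0.19,0,0,1,0,0,0,0.19,0,0,1,0,0,0,0.19,0,0.15,1,0,0,0,0.19,0,0.35,1,0,0,0,0.19,0,0.5,1,0,0,0,0.19,0,0.575,1,0,0,0,0.19,0,0.575,1,0,0,0,0.19,0,0.575,0,0,0,0,0.19,0,0.575,0,0,0,0,0.19,0,0.575,0,0,0,0,0.19,0,0.575,0,0,0,0,0.19,0,0.575,0,0,0,0,0.19,0,0.575,0],
)

```text
t: 20.75
eef_pos: [473.7, 247.2, 50.8]
tool_rot: [0.707, 0.707, 0.0, -0.0]
ft_force: [-0.5, 0.2, 1.6]
gripper_width: 39.4
finger_force: 25.0
```

jog_arm(
  deltas=[0,0,0,0,0,-0.1,0,0,0,0,0,0,-0.25,0,0,0,0,0,0,-0.4,0,0,0,0,0,0,-0.57,0,0,0,0,-0.1,0.01,-0.57,0,0,0,0,-0.3,0.02,-0.57,0,0,0,0,-0.55,0.04,-0.57,0,0,0,0,-0.8,0.06,-0.57,0,0,0,0,-1,0.08,-0.57,0],
)

```text
t: 21.88
eef_pos: [488.3, 44.5, 163.2]
tool_rot: [0.707, 0.707, -0.001, -0.001]
ft_force: [0.8, 0.2, -0.8]
gripper_width: 39.4
finger_force: 25.0
```

jog_arm(
  deltas=[0,0,0,-0.25,0.02,0,0,0,0,0,-0.5,0.04,0,0,0,0,0,-0.75,0.06,0,0,0,0,0,-1,0.08,0,0,0,0,0,-1,0.08,0,0],
)

```text
t: 22.5
eef_pos: [504.5, -156.2, 163.3]
tool_rot: [0.709, 0.705, -0.001, -0.001]
ft_force: [-0.5, 0.6, -1.3]
gripper_width: 39.1
finger_force: 25.0
```

jog_arm(
  deltas=[0,0,0,-0.2,0.02,0,0,0,0,0,-0.4,0.05,0,0,0,0,0,-0.52,0.07,0,0,0,0,0,-0.52,0.07,0,0,0,0,0,-0.52,0.07,0,0],
)

```text
t: 23.12
eef_pos: [519.0, -255.7, 164.1]
tool_rot: [0.707, 0.707, -0.0, -0.001]
ft_force: [-0.4, 0.6, 0.1]
gripper_width: 39.2
finger_force: 25.0
```

jog_arm(
  deltas=[0,0,0,-0.005,0,0.15,0,0,0,0,-0.005,0,0.3,0,0,0,0,-0.005,0,0.45,0,0,0,0,-0.005,0,0.53,0,0,0,0,-0.005,0,0.565,0,0,0,0,-0.005,0,0.565,0],
)

```text
t: 23.88
eef_pos: [519.9, -257.7, 52.0]
tool_rot: [0.707, 0.707, 0.0, 0.0]
ft_force: [0.3, -0.0, -0.3]
gripper_width: 39.2
finger_force: 25.0
```

Next I release, rise, and move clear toward the wooden rack.

jog_arm(
  deltas=[0,0,0,0,0,0.003,0,0,0,0,0,0,0.003,1,0,0,0,0,0,0,1,0,0,0,0,0,0,1,0,0,0,0,0,0,1,0,0,0,0,0,-0.1,1,0,0,0,0,0,-0.3,1,0,0,0,0,0,-0.6,1,0,0,0,0.3,0,-0.7,1,0,0,0,0.6,0,-0.7,1,0,0,0,1,0,-0.7,1,0,0,0,1,0,-0.7,1],
)

```text
t: 25.38
eef_pos: [519.5, -55.2, 193.1]
tool_rot: [0.706, 0.708, 0.0, 0.0]
ft_force: [0.3, -0.6, 0.4]
gripper_width: 87.9
finger_force: 0.0
```

jog_arm(
  deltas=[0,0,0,0.3,0,0,1,0,0,0,0.6,0,0,1,0,0,0,1,0,0,1,0,0,0,1,0,0,1,0,0,0,1,0,0,1,0,0,0,1,0,0,1],
)

```text
t: 26.12
eef_pos: [519.8, 140.5, 191.8]
tool_rot: [0.708, 0.707, -0.0, 0.0]
ft_force: [-0.6, -0.3, -0.4]
gripper_width: 88.1
finger_force: 0.0
```

```bash
python3 - <<'E'
from h import *
im,d=viewer.get_image("top"); cv2.imwrite("pics/top4.png",im[:,:,::-1])
P=cloud("top",d)
th=np.radians(8.49);R=np.array([[np.cos(th),-np.sin(th)],[np.sin(th),np.cos(th)]])
yy,xx=np.indices(d.shape)
for n,(u,v),h in(("jar",(319,246),75),("tub",(354,242),69),("can",(392,234),101),("bottle",(428,227),100)):
    w=(abs(xx-u)<22)&(abs(yy-v)<22)&(abs(P[...,2]-h)<6)
    M=cv2.moments(big(w)[0]);uv=(M["m10"]/M["m00"],M["m01"]/M["m00"])
    print(n,(ray("top",uv,h)[0,:2]-[504.5,-159.7])@R,np.median(P[...,2][w])-h)
E
```

```text
jar [ 0.85631827 99.85792704] -0.4674674903454843
tub [ 0.26876312 33.87062017] -0.5949655700050585
can [  1.4679913  -31.24171721] -0.7775890427907513
bottle [  1.56768727 -97.74090403] -0.5876788346856756
```

View pics/top4.png

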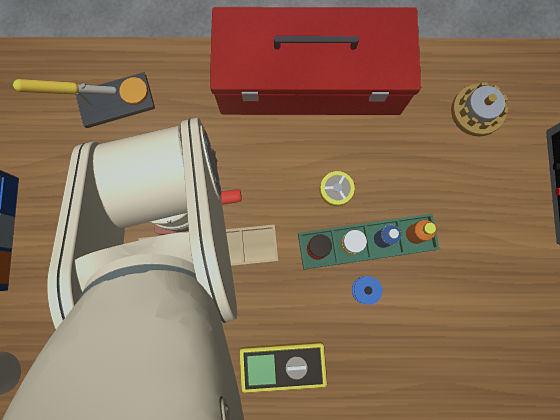

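All four containers stand in the green rack in the right order (px 319, 354, 389 and 425), each within 2 mm of its bay centre. The bystanders haven't moved.

```bash
python3 -c "
from cell import ctrl
print(ctrl.finish_job())"
```

```text
the job is handed in; nothing more can be done
None
```

The jar, tub, can and bottle now stand upright in the green rack in mirrored order, each measured within 2 mm of its bay centre. The wheel, screwdriver and reel were left where they were, and the job was handed in at about 26 s, with no verdict returned.

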